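# Refill a spray can at the bench filling station

## Robot

A 6-joint arm with a two-finger parallel gripper is mounted at the origin on a cart in front of the work surface, level with it; the furniture and walls round the work are solid. World frame = base frame: x ahead of the robot, y to its left, z up, the work surface at z = 0. Lengths are in m, angles in rad, forces in N, time in s.
With the tool pointing down it reaches from about 0.35 to 0.775 m from the base axis. Payload 7.3 kg.
Tool frame: the origin (TCP) lies at the very end of the fingers, on their centre line; the grasp point (between the pads) lies 19 mm behind it; z points along the fingers, y is the line along which they close (so a half turn about z gives the same grasp; the last joint's range is limited). The gripper opens to 92 mm and grips with 3 to 60 N. Pads are 19 mm wide; open, the fingers measure 130 mm over their backs; the gripper's body (75 mm by 190 mm) begins 47 mm behind the grasp point.
Start: joints at [-1.418, 0.342, 1.524, -0, 1.275, -0.146], TCP at [0.155, -0.502, 0.227] pointing down, gripper open.
Joint ranges: [-2.53, 2.53], [-0.77, 2.02], [0.04, 2.7], [-1, 4.14], [0.28, 2.66], [-3.11, 3.11]. Speed limits (rad/s): [2.57, 2.57, 3.14, 3.14, 3.14, 3.14].

## Interface

Orientations are given as a unit quaternion [x, y, z, w].
In Python, from station import state, read_camera, get_calibration, sign_off gives the robot as it stands.
- The arm moves only by the tool apply_moves, never from a script. Its argument "commands" is text: rows parted by semicolons, each of 5 numbers parted by spaces: the shift along the world's x, y, z in cm, then the turn about the world's z in degrees, then the closure in counts, from 0 (fully open) to 255 (shut). A call has 1 to 10 rows; each row is the pose to reach, as a shift and turn from the pose commanded when the call began; what a row does not reach only later rows make up. A row lasts 1/8 s, in which the tool goes at most 62.5 mm and 10.7 degrees, less where a joint would pass 70% of its speed; a pose out of reach is approached as far as the arm can. A call with a gripper value outside its range is refused whole. The fingers move at their own pace and stop on an object; "force" is the grip in N (left out, the last holds). Time passes only in rows, so rows that repeat a pose let the fingers close. It gives the time, the measured TCP pose, the force, the opening and the grip force at its end, in the units of the state.
- state(): the state, without advancing time (a new reading comes with each control period).
- read_camera(name): name is "scene" or "side" or "wrist"; returns (picture, depth): 480x640x3 uint8, red, green, blue; 480x640 float32, m along the optical axis (not along the pixel's ray), 0 where there is no reading.
- get_calibration(name): a dict with "camera_matrix" (3x3 intrinsics, pixels), "dist" ([k1, k2, p1, p2, k3] as OpenCV has them; the pictures are not rectified), "origin" and "attitude" of the camera in the world. Camera axes: x right, y up, looking along -z (the intrinsics and any distortion apply to the point x, -y, -z); pixel columns grow to the right and rows downward; lengths in m; the calibration is good to about 2 mm. A picture is of the moment at which its call begins: read the wrist's pose just before it. get_calibration takes no time and is no camera call; for the wrist camera it gives the pose at the moment of the call.
- sign_off(): hands the job in; it is judged then, once.
The state is a dict: "t": time; "qpos": joint angles; "joint_velocities": joint speeds; "joint_efforts": joint torques, N m; "eef_pos": TCP position; "orientation": TCP orientation; "force": force on the tool from outside, world axes, zero at the start; "torque": the same for the moment, N m; "finger_gap": finger opening in m; "grasp_force": force on a finger pad.
Only numpy, scipy, OpenCV 4.12 (cv2) and the standard library are available. Lean on these libraries where they do the work, as an engineer would, in place of code of your own. Each camera call takes 0.05 s, during which the arm holds its last target. There are 200 camera calls.

## Task

Refill the green-banded spray can at the filling station: first push the station's spring-return dosing lever all the way over towards the green supply bottle (never towards the blue one), hold it there for about two seconds to draw the dose, and let it spring back to the middle. Then set the can upright on the sprung filling pad, press it down until the pad is fully depressed and keep it down for about two seconds. Finally stand the can upright on the bench top again, off the station, and leave the other things on the bench where they are.

Things in the scene. Friction and masses are not known exactly. Their poses are not given: they have to be found in the camera images.
- station: fixed grey can filling station on a dark base plate 152 x 335 x 12 mm. Origin on the bench under it; x axis points from its front to its back (the front faces the robot, turned at most 10 degrees), y to its left seen from the robot. Left half: a grey tower (x 1 to 52, y 3 to 153, up to z 206 mm) with a gauge, the lever on a sloping fascia at its foot. Right half: the low filling head.
- manifold_edge (a point): middle of the lower front edge of the manifold, an aluminium slab 136 x 154 x 26 mm on the tower that reaches out over the lever; its underside is at z 206 mm. It and the two bottles on it (tops at z 334 mm) bar the lever from straight above: a tool must slant in from the front, under this edge.
- dose_lever (a joint): tilt of the dosing lever (rad): 0 = middle, where its spring returns it; positive = tilted to the station's left (+y), negative = to its right; stops at +0.45 and -0.45. Its spring pulls back with about 5 N at the knob at full tilt.
- lever_knob (a point): centre of the lever's black ball knob, 28 mm diameter, on a 9 mm steel stem that sticks out of the sloping fascia forwards and up at 45 degrees (in the middle position along (-0.707, 0, 0.707) in the station's frame). At rest it is at x -70, y 78, z 105 mm in the station's frame, 55 mm clear of the fascia, 11 mm behind the manifold's front edge. Moves with the lever.
- lever_pivot (a point): point on the lever's pivot axis, in the station 75 mm from the knob's centre along the stem (20 mm below the fascia); the lever swings sideways about a line through this point that runs square to the stem, up the fascia's slope
- green_bottle_mid (a point): middle of the green supply bottle (67 mm diameter, 92 mm high), fixed on the manifold to the left or to the right of the lever; the lever must be tilted towards this side (y in the station's frame about 119 mm = left, 37 mm = right)
- blue_bottle_mid (a point): middle of the blue supply bottle, the same size, on the other side
- fill_pad (a joint): how far the filling pad is pressed down (m): 0 = up, 0.010 = fully depressed against its stop. Its spring needs about 4 N to start and 11 N at the stop; the can's own weight does not press it home.
- head_block (a point): centre of the top of the filling head: a 104 mm square block, top 56 mm above the bench, with a chamfered round opening 68 mm wide in which the filling pad moves; open above
- pad_top (a point): centre of the top of the filling pad, a black rubber disc 62 mm diameter with a small brass fitting in its middle; raised, its top is 60 mm above the bench, 4 mm above the head's block; fully depressed it is 6 mm below the block's top. Moves with the pad.
- can_centre (a point): centre, half-way up, of the loose upright spray can: aluminium with a broad green band and black spray head, 60 mm diameter, 150 mm high, about 0.33 kg. Its side is straight up to 114 mm above the foot; the narrow head above ends 75 mm above this point, so a hand from above takes it high on the straight part (100 to 110 mm above its foot) to clear the head.
- can_foot (a point): centre of the spray can's underside
- mug: grey-blue mug with a handle, a bystander, 88 mm high, origin under it
- flux_tin: round blue tin, a bystander, 77 mm diameter, 39 mm high, origin under its centre
- union_a: brass pipe union, a bystander, 41 x 47 x 48 mm, origin under its centre
- reducer_a: grey steel pipe reducer standing upright, a bystander, 48 mm diameter, 60 mm high, origin under its centre
- parts_box: white carton, a bystander, 85 x 115 x 50 mm, origin under its centre
- tape_measure: yellow tape measure, a bystander, 68 x 72 x 34 mm, origin under its centre
- oil_can: red oil can with a spout, a bystander at the far left, 174 mm high, origin under it
Not all that is in view belongs to the job. What is shaped like the part that bears can_centre but pink is not meant.

How it is judged:
On the way, in this order (a step that is already met when the one before it is completed fails the run):
1. the dosing lever is held over on the green bottle's side (beyond 0.34 rad) for 1.2 s (((y of green_bottle_mid in the frame of station above 0.078 m and value of joint dose_lever above 0.34 rad) or (y of green_bottle_mid in the frame of station below 0.078 m and value of joint dose_lever below -0.34 rad))), for 1.2 s.
2. the lever has been let back to the middle (within 0.06 rad) (value of joint dose_lever between -0.06 and 0.06 rad), for 0.2 s.
3. the can stands upright on the filling pad and holds it fully depressed (over 8.5 of 10 mm) for 1.2 s (value of joint fill_pad above 0.0085 m and distance between can_foot and pad_top below 0.008 m and angle between can_centre's own z axis and vertical below 0.12 rad), for 1.2 s.
At the end, for the whole second after the job is handed in: The can stands upright (within 0.08 rad) with its foot on the bench top (within 5 mm), off the station; the lever is in the middle (within 0.06 rad) and the filling pad is up (within 2 mm) (all of step 2 and height (world z) of can_foot between -0.005 and 0.005 m and angle between can_centre's own z axis and vertical below 0.08 rad and value of joint fill_pad below 0.002 m); the robot touches nothing.
It fails at once if the lever is tilted towards the blue bottle (more than 0.2 rad) ((y of green_bottle_mid in the frame of station above 0.078 m and value of joint dose_lever below -0.2 rad) or (y of green_bottle_mid in the frame of station below 0.078 m and value of joint dose_lever above 0.2 rad)).
It fails at once if the can falls over (tilts more than 0.6 rad) (angle between can_centre's own z axis and vertical above 0.6 rad).
It fails at once if a bystander is moved by more than 30 mm (distance of any of mug, flux_tin, union_a, reducer_a, parts_box, tape_measure, oil_can from where it was at the start of the episode above 0.03 m).
It also fails if it takes over 72 s, if anything falls off the work surface, if the arm or the gripper's body presses on something with over 40 N, if the wrist force passes 120 N, or if a joint passes its speed limit or range.

## Working session

There is one attempt and no reset: what is moved stays moved. The work goes in short steps, Python scripts to look and compute and a tool call to move; the robot and the scene stay as the last step left them, time stands still between calls to the robot, and variables do not carry over. Pictures are saved under pics/ and viewed, at most 11 in all, crops included, and the job is handed in when it is done.

Besides the shell and the picture viewer there is one more tool, called by a JSON object that holds its "method" and its "body", one argument or row to a line. apply_moves: Moves the arm, as the interface text tells. Its arguments: {"type":"object","properties":{"commands":{"type":"string"},"force":{"type":"number"}},"required":["commands"]}

```bash
mkdir -p pics; ls
cat > h.py <<'E'
import numpy as np, cv2
from station import state, read_camera, get_calibration, sign_off
from scipy.spatial.transform import Rotation as R
def rot(a):
    a=np.array(a,float)
    return R.from_quat(a).as_matrix() if a.size==4 else a.reshape(3,3)
def cloud(name):
    c=get_calibration(name); im,d=read_camera(name)
    K=np.array(c["camera_matrix"]); 
    v,u=np.mgrid[0:480,0:640]
    p=cv2.undistortPoints(np.stack([u,v],-1).reshape(-1,1,2).astype(np.float64),K,np.array(c["dist"],float)).reshape(480,640,2)
    P=np.stack([p[...,0]*d,-p[...,1]*d,-d],-1)@rot(c["attitude"]).T+np.array(c["origin"])
    P[d==0]=np.nan
    return im,P
def proj(name,X,c=None):
    c=c or get_calibration(name)
    q=(np.array(X,float).reshape(-1,3)-c["origin"])@rot(c["attitude"]); q=q*[1,-1,-1]
    return cv2.projectPoints(q,np.zeros(3),np.zeros(3),np.array(c["camera_matrix"]),np.array(c["dist"],float))[0].reshape(-1,2)
def save(n,im): cv2.imwrite(f"pics/{n}.png",cv2.cvtColor(im,cv2.COLOR_RGB2BGR))
E
python3 - <<'E'
from h import *
print(state())
for n in ("scene","side","wrist"):
    c=get_calibration(n); print(n,c)
for n in ("scene","side"):
    im,P=cloud(n); save(n+"1",im); np.savez(n+"1.npz",im=im,P=P)
E
```

```text
pics
{'t': 0.0, 'qpos': array([-1.41802494e+00,  3.42734605e-01,  1.52506902e+00, -1.70668986e-05,
        1.27538868e+00, -1.46008801e-01]), 'joint_velocities': array([-7.24190820e-04, -1.30982334e-03,  1.98383688e-03, -4.41031208e-05,
       -1.40494959e-04, -1.38548483e-03]), 'joint_efforts': array([ 1.25572511e-03, -4.31237555e+01, -2.44221461e+01,  7.17766816e-02,
        5.59993798e-02, -1.49257453e-04]), 'eef_pos': array([ 0.15448197, -0.50130781,  0.22602065]), 'orientation': array([ 9.88861350e-01,  1.48837464e-01, -1.08662200e-05, -7.99795121e-04]), 'force': array([-0.67575508,  0.41617697,  1.60869737]), 'torque': array([-0.00099695,  0.00340811, -0.01441453]), 'grasp_force': 0.0, 'finger_gap': 0.09179546089451351}
scene {'camera_matrix': array([[587.20238991,   0.        , 322.6082602 ],
       [  0.        , 587.20238991, 231.51452777],
       [  0.        ,   0.        ,   1.        ]]), 'dist': array([-0.05327382,  0.        ,  0.        ,  0.        ,  0.        ]), 'origin': array([-0.54014868,  0.64284827,  1.17643768]), 'attitude': array([-0.20004069,  0.39042929,  0.78948511, -0.42925746])}
side {'camera_matrix': array([[515.42459518,   0.        , 314.68537247],
       [  0.        , 515.42459518, 245.10469519],
       [  0.        ,   0.        ,   1.        ]]), 'dist': array([-0.12104281,  0.        ,  0.        ,  0.        ,  0.        ]), 'origin': array([ 0.21403227, -1.24406523,  0.85160663]), 'attitude': array([ 0.50045943, -0.05637393, -0.11345394,  0.85644062])}
wrist {'camera_matrix': array([[358.68627047,   0.        , 316.18476852],
       [  0.        , 358.68627047, 241.86136856],
       [  0.        ,   0.        ,   1.        ]]), 'dist': array([-0.06782554,  0.        ,  0.        ,  0.        ,  0.        ]), 'origin': array([ 0.2301957 , -0.47794009,  0.38363762]), 'attitude': array([-0.11770285,  0.0881948 , -0.58782677,  0.7955045 ])}
```

View pics/scene1.png

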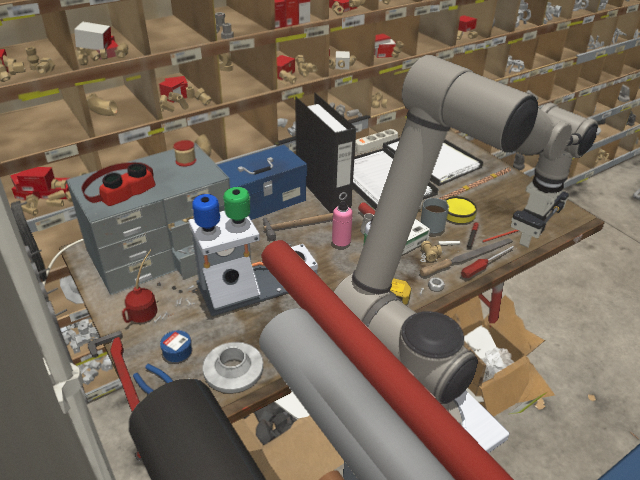

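View pics/side1.png

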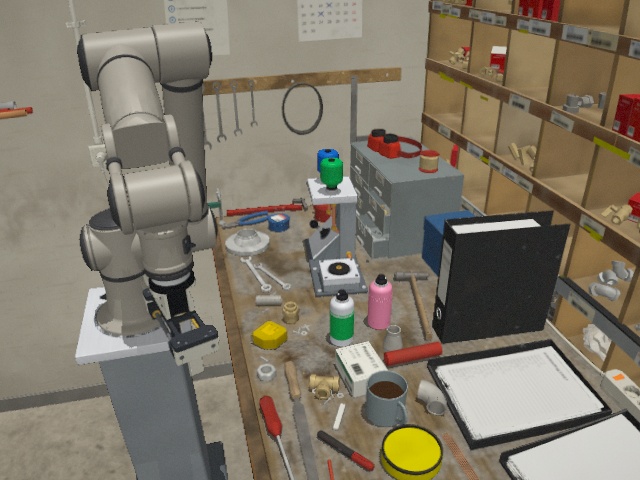

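Run:
```python
from h import *
z=np.load("side1.npz"); im=z["im"];P=z["P"]
a=cv2.resize(im[260:375,130:250],None,fx=3.3,fy=3.3,interpolation=cv2.INTER_CUBIC)
b=cv2.resize(im[255:370,300:420],None,fx=3.3,fy=3.3,interpolation=cv2.INTER_CUBIC)
save("crop1",np.hstack([a,b])[:, :800])
# gripper cloud in tool frame
s=state();T=R.from_quat(s["orientation"]).as_matrix()
m=np.linalg.norm(P-s["eef_pos"],axis=-1)<0.25
q=(P[m]-s["eef_pos"])@T
for lo in np.arange(-.24,0.02,.02):
    k=q[(q[:,2]>=lo)&(q[:,2]<lo+.02)]
    if len(k)>5: print(round(lo,2),len(k),k.min(0).round(3),k.max(0).round(3))
# can blobs
hsv=cv2.cvtColor(im,cv2.COLOR_RGB2HSV)
for n,lo,hi in(("green",(50,120,60),(80,255,255)),("pink",(155,60,100),(179,200,255)),("blue",(105,150,60),(125,255,255))):
    mk=cv2.inRange(hsv,lo,hi); N,l,st,c=cv2.connectedComponentsWithStats(mk)
    for i in range(1,N):
        if st[i,4]>150:
            k=P[l==i]; print(n,c[i].round(),st[i,4],np.nanmedian(k,0).round(3),np.nanmin(k,0).round(3),np.nanmax(k,0).round(3))
```

```text
-0.24 536 [-0.038 -0.001 -0.24 ] [ 0.037  0.043 -0.22 ]
-0.22 543 [-0.04  -0.015 -0.22 ] [ 0.037  0.044 -0.2  ]
-0.2 382 [-0.04 -0.01 -0.2 ] [ 0.036  0.043 -0.18 ]
-0.18 554 [-0.039 -0.047 -0.18 ] [ 0.037  0.042 -0.16 ]
-0.16 222 [-0.038 -0.041 -0.16 ] [ 0.034  0.023 -0.14 ]
-0.14 313 [-0.026 -0.007 -0.14 ] [ 0.025  0.022 -0.12 ]
-0.12 1397 [-0.038 -0.092 -0.12 ] [ 0.036  0.1   -0.1  ]
-0.1 661 [-0.038 -0.089 -0.1  ] [ 0.036  0.099 -0.08 ]
-0.08 483 [-0.038 -0.084 -0.08 ] [ 0.035  0.092 -0.062]
-0.06 37 [-0.011 -0.044 -0.046] [ 0.01   0.069 -0.04 ]
-0.04 184 [-0.012 -0.064 -0.04 ] [ 0.011  0.069 -0.02 ]
-0.02 70 [-0.012 -0.046 -0.02 ] [ 0.009  0.067 -0.003]
green [331. 172.] 557 [0.603 0.101 0.303] [0.575 0.087 0.247] [0.652 0.196 0.332]
green [341. 327.] 513 [ 0.512 -0.296  0.056] [ 0.49  -0.306  0.019] [ 0.548 -0.27   0.091]
pink [379. 306.] 1004 [ 0.625 -0.257  0.07 ] [ 0.605 -0.268 -0.004] [ 0.718 -0.041  0.129]
blue [326. 155.] 174 [0.609 0.194 0.325] [0.588 0.17  0.27 ] [0.651 0.233 0.333]
```

View pics/crop1.png

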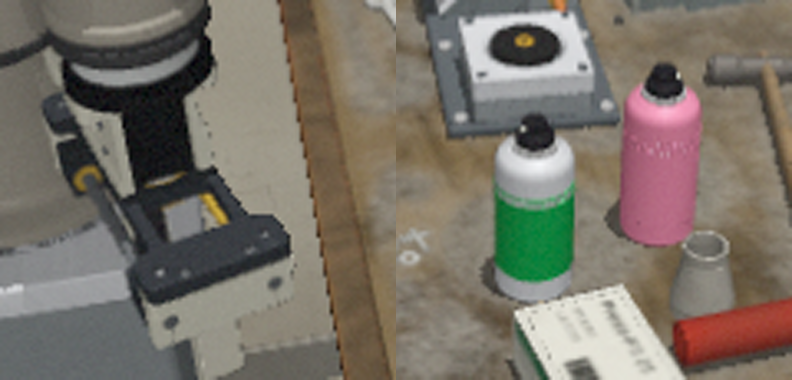

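The scene view shows the green bottle at (237,203) to the right of the blue one at (206,210), seen from the robot. Side view: the green bottle is at (331,172), nearer the right-hand camera, so it is on the station's right and the lever must go to -y. Can candidates in the side view are the green-banded one at (341,325) and the pink one at (380,303). The enlarged crop confirms that the green-banded aluminium can is the one meant. The pink can is the decoy.

Run:
```python
from h import *
s=state();T=R.from_quat(s["orientation"]).as_matrix()
c=get_calibration("wrist"); print("wristcam in tool",(np.array(c["origin"])-s["eef_pos"])@T)
z=np.load("side1.npz");P=z["P"]
m=np.linalg.norm(P-s["eef_pos"],axis=-1)<0.25
q=(P[m]-s["eef_pos"])@T
for lo in np.arange(-.185,-0.055,.005):
    k=q[(q[:,2]>=lo)&(q[:,2]<lo+.005)]
    if len(k)>5: print(round(lo,3),len(k),k.min(0)[:2].round(3),k.max(0)[:2].round(3))
for n in("scene","side"):
    z=np.load(n+"1.npz");P=z["P"];im=z["im"]
    for nm,lo,hi,b in(("mani",.222,.242,(.45,.75,.0,.3)),("head",.045,.064,(.45,.75,-.1,.14)),("plate",.006,.018,(.4,.75,-.12,.28))):
        m=(P[...,2]>lo)&(P[...,2]<hi)&(P[...,0]>b[0])&(P[...,0]<b[1])&(P[...,1]>b[2])&(P[...,1]<b[3])
        if nm!="plate": m&=im.min(-1)>110
        mm=cv2.morphologyEx(m.astype(np.uint8),cv2.MORPH_OPEN,np.ones((3,3)))
        N,l,st,_=cv2.connectedComponentsWithStats(mm)
        if N<2: continue
        i=1+np.argmax(st[1:,4]); k=P[l==i]
        print(n,nm,len(k),np.median(k[:,2]),cv2.minAreaRect((k[:,:2]*1000).astype(np.float32)),k.min(0).round(3),k.max(0).round(3))
```

```text
wristcam in tool [ 0.07926968 -0.00030496 -0.15758378]
-0.185 92 [-0.033  0.008] [0.026 0.036]
-0.18 115 [-0.034  0.001] [0.031 0.035]
-0.175 262 [-0.039 -0.017] [0.037 0.042]
-0.17 118 [-0.039  0.004] [0.033 0.042]
-0.165 59 [-0.038 -0.047] [0.035 0.04 ]
-0.16 46 [-0.038 -0.041] [0.034 0.022]
-0.155 35 [-0.038 -0.041] [0.033 0.021]
-0.15 67 [-0.023  0.012] [0.021 0.023]
-0.145 74 [-0.023  0.002] [0.021 0.021]
-0.14 68 [-0.026 -0.005] [0.02 0.02]
-0.135 84 [-0.025 -0.007] [0.025 0.022]
-0.13 82 [-0.023 -0.005] [0.025 0.021]
-0.125 79 [-0.025 -0.007] [0.024 0.02 ]
-0.12 106 [-0.026 -0.036] [0.024 0.021]
-0.115 108 [-0.026 -0.041] [0.025 0.021]
-0.11 822 [-0.038 -0.092] [0.036 0.099]
-0.105 361 [-0.038 -0.092] [0.034 0.1  ]
-0.1 202 [-0.038 -0.087] [0.036 0.099]
-0.095 136 [-0.038 -0.089] [0.035 0.098]
-0.09 159 [-0.038 -0.089] [0.036 0.097]
-0.085 164 [-0.038 -0.081] [0.036 0.091]
-0.08 203 [-0.038 -0.081] [0.035 0.092]
-0.075 139 [-0.038 -0.084] [0.035 0.091]
-0.07 111 [-0.038 -0.081] [0.034 0.092]
-0.065 30 [-0.037 -0.077] [0.033 0.09 ]
scene mani 1303 0.2316305558643994 ((615.02258
[... 325 characters left out ...]
 960 0.011736511956803586 ((592.9483032226562, 148.28451538085938), (218.8399200439453, 141.6505126953125), 87.71806335449219) [0.518 0.039 0.006] [0.66  0.259 0.018]
side mani 713 0.22879253713575565 ((619.048828125, 161.97445678710938), (157.7842254638672, 135.22857666015625), 81.79277801513672) [0.543 0.077 0.222] [0.693 0.246 0.241]
side head 489 0.052382718166970044 ((585.8455200195312, -30.705303192138672), (111.78663635253906, 104.35478973388672), 82.18853759765625) [ 0.528 -0.089  0.045] [0.643 0.031 0.06 ]
side plate 325 0.009220184868325765 ((545.4612426757812, 43.328025817871094), (252.27191162109375, 47.9173469543457), 80.86697387695312) [ 0.506 -0.082  0.006] [0.58  0.171 0.018]
```

Run:
```python
from h import *
s=state();T=R.from_quat(s["orientation"]).as_matrix()
c=get_calibration("wrist"); A=rot(c["attitude"]); print("look in tool",-T.T@A[:,2],"up",T.T@A[:,1])
a=np.load("scene1.npz")["P"];b=np.load("side1.npz")["P"]
Q=np.vstack([a.reshape(-1,3),b.reshape(-1,3)]);Q=Q[np.isfinite(Q[:,0])]
for x in np.arange(.25,.6,.05):
    r=[]
    for y in np.arange(.0,.4,.05):
        k=Q[(Q[:,0]>=x)&(Q[:,0]<x+.05)&(Q[:,1]>=y)&(Q[:,1]<y+.05)]
        r.append(round(float(np.percentile(k[:,2],97)),3) if len(k)>3 else None)
    print(round(x,2),r)
```

```text
look in tool [-2.91128226e-01 -6.94138791e-04  9.56683790e-01] up [9.56683486e-01 8.67054127e-04 2.91128762e-01]
0.25 [0.245, 0.002, 0.001, -0.001, 0.006, 0.019, 0.018, 0.003]
0.3 [0.001, -0.0, 0.003, 0.005, 0.021, 0.046, 0.045, 0.021]
0.35 [0.005, 0.003, 0.004, 0.001, 0.028, 0.046, 0.046, 0.02]
0.4 [0.004, 0.0, -0.001, 0.003, 0.016, 0.019, 0.021, 0.035]
0.45 [0.003, 0.003, 0.003, 0.003, 0.004, 0.003, 0.031, 0.043]
0.5 [0.054, 0.019, 0.232, 0.219, 0.013, 0.004, 0.005, 0.043]
0.55 [0.055, 0.315, 0.329, 0.322, 0.327, 0.23, 0.004, 0.004]
```

{"method": "apply_moves", "body": {
  "commands": "5 3 5 0 0;10 6 10 0 0;14 10 12 0 0;18 16 14 0 0;21 21 14 10 0;24 26 14 20 0;25 31 14 30 0;25 36 14 40 0;25 41 14 50 0;25 41 14 50 0"
}}

```text
t: 1.35
eef_pos: [0.4043, -0.0888, 0.3669]
orientation: [0.832, 0.555, 0.0, -0.0]
force: [0.1, -0.0, 0.2]
finger_gap: 0.0919
grasp_force: 0.0
```

Run:
```python
from h import *
im,P=cloud("wrist"); save("w1",im); np.savez("w1.npz",im=im,P=P)
```

{"method": "apply_moves", "body": {
  "commands": "0 6 0 10 0;0 12 0 14 0;0 18 0 14 0;0 22 0 14 0;0 22 0 14 0"
}}

```text
t: 2.02
eef_pos: [0.4049, 0.1292, 0.3663]
orientation: [0.759, 0.651, -0.0, -0.0]
force: [-0.5, -1.3, -0.9]
finger_gap: 0.0916
grasp_force: 0.0
```

Run:
```python
from h import *
print(state()["eef_pos"],state()["orientation"],state()["qpos"])
im,P=cloud("wrist"); save("w2",im); np.savez("w2.npz",im=im,P=P)
a=np.load("w1.npz")["im"]
save("w12",cv2.resize(np.vstack([a,im]),(450,600)) if 0 else cv2.resize(np.hstack([a,im]),(800,300)))
```

```text
[0.40489218 0.12916418 0.36625527] [ 7.59278748e-01  6.50765413e-01 -3.59753890e-04 -1.75526419e-04] [ 1.28131204e-01  7.58392965e-02  1.48655451e+00 -1.01035249e-04
  1.57999303e+00  2.81742342e-01]
```

View pics/w12.png

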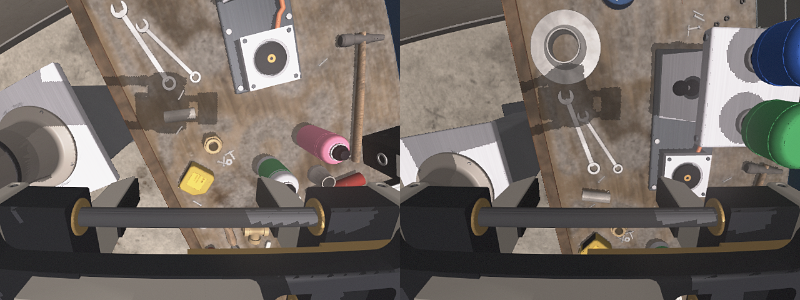

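The left wrist view shows the head and pad at about (433,93) full-res and the green can at (440,275). The right view shows the knob at about (454,141), the manifold on its right, and the green bottle nearest the head.

```bash
cat > m.py <<'E'
from h import *
def rect(P,im,z0,z1,b,bright=0):
    m=(P[...,2]>z0)&(P[...,2]<z1)&(P[...,0]>b[0])&(P[...,0]<b[1])&(P[...,1]>b[2])&(P[...,1]<b[3])
    if bright: m&=im.min(-1)>bright
    m=cv2.morphologyEx(m.astype(np.uint8),cv2.MORPH_OPEN,np.ones((3,3)))
    N,l,st,_=cv2.connectedComponentsWithStats(m)
    i=1+np.argmax(st[1:,4]); k=P[l==i]
    return len(k),np.median(k[:,2]).round(4),cv2.minAreaRect((k[:,:2]*1000).astype(np.float32))
def edge(k,yaw):
    # percentiles along station axes
    c,s=np.cos(yaw),np.sin(yaw); return k@np.array([[c,-s],[s,c]])
E
python3 - <<'E'
from m import *
for n in("w1","w2"):
    z=np.load(n+".npz");P=z["P"];im=z["im"]
    print(n,"mani",rect(P,im,.224,.24,(.45,.8,0,.3)))
    print(n,"head",rect(P,im,.048,.062,(.45,.75,-.12,.1)))
    print(n,"plate",rect(P,im,.007,.016,(.4,.8,-.15,.3)))
z=np.load("w2.npz");P=z["P"];im=z["im"]
k=P[125:160,435:475]; m=(im[125:160,435:475].max(-1)<70)&(k[...,2]>.085)&(k[...,2]<.13)
k=k[m]; print("knob",len(k),k.min(0),k.max(0),np.median(k,0))
from scipy.optimize import least_squares
f=least_squares(lambda c:np.linalg.norm(k-c,axis=1)-.014,np.median(k,0)-[0,0,.01],loss="soft_l1",f_scale=.001);print(f.x,np.abs(f.fun).mean())
# cans
hs=[]
for n in("side1","w1"):
    z=np.load(n+".npz");P=z["P"];im=z["im"]
    h=cv2.cvtColor(im,cv2.COLOR_RGB2HSV);m=cv2.inRange(h,(50,110,30),(85,255,255))>0
    m&=(P[...,2]>.02)&(P[...,2]<.12)&(P[...,1]<-.15)&(P[...,0]>.4)&(P[...,0]<.65)
    k=P[m];k=k[np.linalg.norm(k[:,:2]-np.median(k[:,:2],0),axis=1)<.04];hs.append(k)
    g=least_squares(lambda c:np.linalg.norm(k[:,:2]-c,axis=1)-.030,np.median(k[:,:2],0)+[0.01,.02],loss="soft_l1",f_scale=.001)
    print(n,"can",len(k),g.x,np.abs(g.fun).mean(),k[:,2].min(),k[:,2].max())
k=np.vstack(hs);g=least_squares(lambda c:np.linalg.norm(k[:,:2]-c,axis=1)-.030,g.x,loss="soft_l1",f_scale=.001);print(g.x,np.abs(g.fun).mean())
# pad: black disc on head
for n in("w1","w2","side1"):
    z=np.load(n+".npz");P=z["P"];im=z["im"]
    m=(im.max(-1)<75)&(P[...,2]>.045)&(P[...,2]<.07)&(abs(P[...,0]-.586)<.05)&(abs(P[...,1]+.03)<.05)
    k=P[m];c,r=cv2.minEnclosingCircle((k[:,:2]*1000).astype(np.float32));print(n,"pad",len(k),c,r,np.median(k,0))
# heights top can
E
```

```text
Traceback (most recent call last):
  File "m.py", line 7, in rect
    i=1+np.argmax(st[1:,4]); k=P[l==i]
        ~~~~~~~~~^^^^^^^^^^
ValueError: attempt to get argmax of an empty sequence
```

```bash
sed -i 's/^    i=1+np/    if N<2: return None\n    i=1+np/' m.py
cat > run.py <<'E'
from m import *
from scipy.optimize import least_squares
for n in("w1","w2"):
    z=np.load(n+".npz");P=z["P"];im=z["im"]
    print(n,"mani",rect(P,im,.224,.24,(.45,.8,0,.3)))
    print(n,"head",rect(P,im,.048,.062,(.45,.75,-.12,.1)))
    print(n,"plate",rect(P,im,.007,.016,(.4,.8,-.15,.3)))
z=np.load("w2.npz");P=z["P"];im=z["im"]
k=P[125:160,435:475]; m=(im[125:160,435:475].max(-1)<70)&(k[...,2]>.085)&(k[...,2]<.13)
k=k[m]; print("knob",len(k))
if len(k)>9:
    f=least_squares(lambda c:np.linalg.norm(k-c,axis=1)-.014,np.median(k,0)-[0,0,.01],loss="soft_l1",f_scale=.001);print(k.min(0),k.max(0),f.x,np.abs(f.fun).mean())
hs=[]
for n in("side1","w1"):
    z=np.load(n+".npz");P=z["P"];im=z["im"]
    h=cv2.cvtColor(im,cv2.COLOR_RGB2HSV);m=cv2.inRange(h,(50,110,30),(85,255,255))>0
    m&=(P[...,2]>.02)&(P[...,2]<.12)&(P[...,1]<-.15)&(P[...,0]>.4)&(P[...,0]<.65)
    k=P[m];k=k[np.linalg.norm(k[:,:2]-np.median(k[:,:2],0),axis=1)<.04];hs.append(k)
    g=least_squares(lambda c:np.linalg.norm(k[:,:2]-c,axis=1)-.030,np.median(k[:,:2],0)+[0.01,.02],loss="soft_l1",f_scale=.001)
    print(n,"can",len(k),g.x,np.abs(g.fun).mean(),k[:,2].min(),k[:,2].max())
k=np.vstack(hs);g=least_squares(lambda c:np.linalg.norm(k[:,:2]-c,axis=1)-.030,g.x,loss="soft_l1",f_scale=.001);print(g.x,np.abs(g.fun).mean())
for n in("w1","w2","side1"):
    z=np.load(n+".npz");P=z["P"];im=z["im"]
    m=(im.max(-1)<75)&(P[...,2]>.045)&(P[...,2]<.07)&(abs(P[...,0]-.586)<.05)&(abs(P[...,1]+.03)<.05)
    k=P[m]
    if len(k)>5: c,r=cv2.minEnclosingCircle((k[:,:2]*1000).astype(np.float32));print(n,"pad",len(k),c,r,np.median(k,0))
E
python3 run.py
```

```text
w1 mani None
w1 head (7116, np.float64(0.0561), ((586.9613037109375, -25.524677276611328), (104.88835144042969, 105.63468170166016), 82.143310546875))
w1 plate (6671, np.float64(0.0116), ((581.2531127929688, 18.08208465576172), (196.9126434326172, 127.39000701904297), 81.75459289550781))
w2 mani (15948, np.float64(0.2316), ((620.2644653320312, 169.35772705078125), (154.6490936279297, 136.47486877441406), 81.86742401123047))
w2 head (3516, np.float64(0.056), ((586.6806030273438, -24.781288146972656), (104.64263153076172, 104.55606842041016), 82.14498138427734))
w2 plate (5900, np.float64(0.0115), ((583.1857299804688, 88.72228240966797), (332.6574401855469, 112.85111999511719), 81.9458999633789))
knob 529
[0.55064363 0.16527745 0.08500172] [0.60047236 0.1909464  0.12002712] [0.56510512 0.17721206 0.1043821 ] 0.002498868387260371
side1 can 513 [ 0.52052456 -0.27075455] 0.0012700338239600597 0.021803708772518804 0.09726208341536924
w1 can 4 [ 0.55042467 -0.21777092] 0.00021679872186929506 0.09266280012923328 0.09864333181759127
[ 0.52054096 -0.27073158] 0.001281068284470102
w2 pad 754 (585.1832275390625, -23.569978713989258) 60.25037384033203 [ 0.58269362 -0.02038539  0.05951159]
side1 pad 177 (581.60009765625, -30.495332717895508) 34.07276916503906 [ 0.58450343 -0.036632    0.05671013]
```

{"method": "apply_moves", "body": {
  "commands": "0 5 -5 0.8 0;0 10.8 -10 0.8 0;0 10.8 -16 0.8 0;0 10.8 -22 0.8 0;0 10.8 -26 0.8 0;0 10.8 -28.8 0.8 0;0 10.8 -28.8 0.8 0;0 10.8 -28.8 0.8 0"
}}

```text
t: 3.08
eef_pos: [0.406, 0.2355, 0.0798]
orientation: [0.756, 0.655, 0.001, 0.0]
force: [0.1, 0.3, -1.3]
finger_gap: 0.0915
grasp_force: 0.0
```

Run:
```python
from h import *
s=state(); T=R.from_quat(s["orientation"]).as_matrix(); print(s["eef_pos"],T[:,1],s["force"],s["finger_gap"])
u=np.array([.9903,-.1392]);v=np.array([.1392,.9903]);M=np.array([.6203,.1694])
d=s["eef_pos"][:2]-M; print("station x,y",d@u*1000-13,d@v*1000+78)
for x,y in((-128,116),(-128,73)):
    print(M+u*(x+13)/1000+v*(y-78)/1000-s["eef_pos"][:2])
im,P=cloud("side"); np.savez("s2.npz",im=im,P=P); save("s2",cv2.resize(im[120:330,180:460],None,fx=2.5,fy=2.5))
q=(P.reshape(-1,3)-s["eef_pos"])@T; q=q[np.isfinite(q[:,0])&(np.abs(q[:,:2]).max(1)<.14)&(q[:,2]>-.3)&(q[:,2]<0.005)]
for lo in np.arange(-.3,0,.02):
    k=q[(q[:,2]>=lo)&(q[:,2]<lo+.02)&(abs(q[:,0])<.06)]
    if len(k)>5: print(round(lo,3),len(k),k.min(0)[:2].round(3),k.max(0)[:2].round(3))
```

```text
[0.40596835 0.23549762 0.07979784] [ 0.98980225 -0.14243802  0.0017103 ] [ 0.06494786  0.27976044 -1.31502947] 0.09151508910905863
station x,y -234.45342328614547 113.62150291471607
[ 0.10573675 -0.01245822]
[ 0.09975115 -0.05504112]
-0.3 103 [-0.059 -0.06 ] [0.026 0.061]
-0.28 145 [-0.059 -0.04 ] [0.02  0.045]
-0.26 157 [-0.045 -0.036] [-0.003  0.036]
-0.24 154 [-0.046 -0.036] [-0.006  0.035]
-0.22 151 [-0.047 -0.037] [0.006 0.037]
-0.2 129 [-0.048 -0.038] [0.002 0.036]
-0.18 203 [-0.047 -0.05 ] [0.029 0.035]
-0.16 94 [-0.045 -0.051] [0.012 0.014]
-0.14 122 [-0.033 -0.05 ] [-0.009  0.016]
-0.12 458 [-0.048 -0.093] [0.037 0.094]
-0.1 315 [-0.047 -0.092] [0.022 0.094]
-0.08 167 [-0.045 -0.088] [0.014 0.086]
-0.06 58 [-0.02  -0.066] [0.003 0.065]
-0.04 58 [-0.022 -0.064] [0.006 0.061]
-0.02 51 [-0.02  -0.062] [0.   0.06]
```

View pics/s2.png

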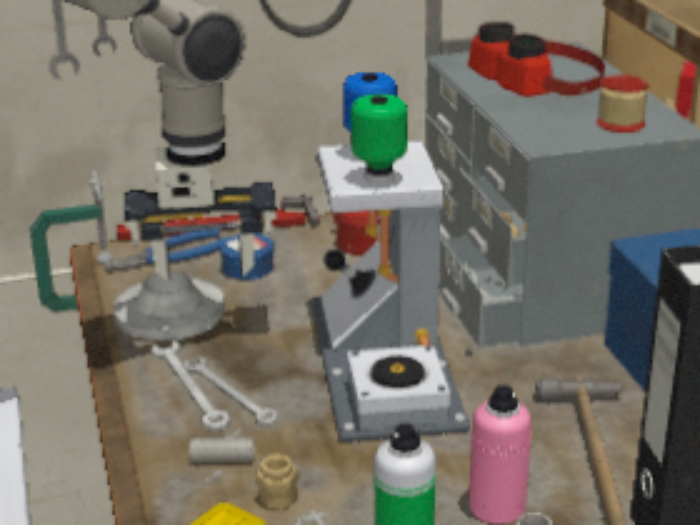

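The gripper stands in front of the station with its slab at about (200,210), below the manifold's underside. The knob at (335,260) is clear.

{"method": "apply_moves", "body": {
  "commands": "4 -0.4 0 0 0;7 -0.8 0 0 0;9.5 -1.1 0 0 0;10.6 -1.2 0 0 0;10.6 -1.2 0 0 0;10.6 -1.2 0 0 0"
}}

```text
t: 3.88
eef_pos: [0.5097, 0.2244, 0.079]
orientation: [0.755, 0.656, -0.0, -0.0]
force: [0.1, 0.1, 0.2]
finger_gap: 0.0914
grasp_force: 0.0
```

```bash
cat > st.py <<'E'
from h import *
s=state(); T=R.from_quat(s["orientation"]).as_matrix(); print(s["t"],s["eef_pos"],T[:,1],s["force"])
u=np.array([.9903,-.1392]);v=np.array([.1392,.9903]);M=np.array([.6203,.1694])
d=s["eef_pos"][:2]-M; print("station x,y",d@u*1000-13,d@v*1000+78)
E
python3 st.py
python3 - <<'E'
from h import *
im,P=cloud("side"); np.savez("s3.npz",im=im,P=P); save("s3",cv2.resize(im[150:300,250:390],None,fx=4,fy=4,interpolation=cv2.INTER_CUBIC))
E
```

```text
3.875 [0.50969079 0.22435719 0.07900869] [ 9.90119673e-01 -1.40224384e-01 -3.95293347e-04] [0.1032792  0.14327648 0.23392976]
station x,y -130.18634336350746 117.02729851514934
```

View pics/s3.png

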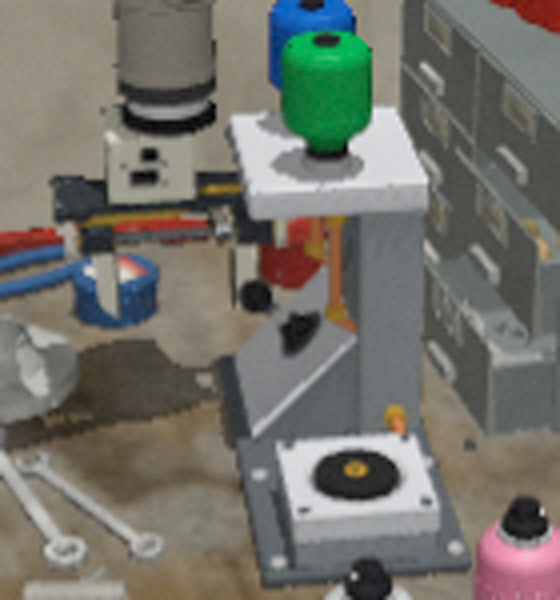

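The finger at (248,270) is under the edge, just beyond the knob at (257,295). Now I push it to the right, slowly.

{"method": "apply_moves", "body": {
  "commands": "0.1 -1 0 0 0;0 -1.7 0 0 0;-0.1 -2.4 0 0 0;-0.2 -3.1 0 0 0;-0.3 -3.8 0 0 0;-0.4 -4.4 0 0 0;-0.4 -4.4 0 0 0;-0.4 -4.4 0 0 0"
}}

```text
t: 4.92
eef_pos: [0.507, 0.1804, 0.0787]
orientation: [0.755, 0.656, 0.001, 0.0]
force: [1.6, 4.5, -1.8]
finger_gap: 0.0919
grasp_force: 2.5
```

```bash
python3 st.py
python3 - <<'E'
from h import *
im,P=cloud("side"); np.savez("s4.npz",im=im,P=P); save("s4",cv2.resize(im[150:300,250:390],None,fx=4,fy=4,interpolation=cv2.INTER_CUBIC))
E
```

```text
4.925 [0.50701231 0.1804369  0.07869804] [ 9.90082254e-01 -1.40485549e-01  9.70260499e-04] [ 1.63558167  4.51468654 -1.84677781]
station x,y -126.72513837565926 73.16019704020657
```

View pics/s4.png

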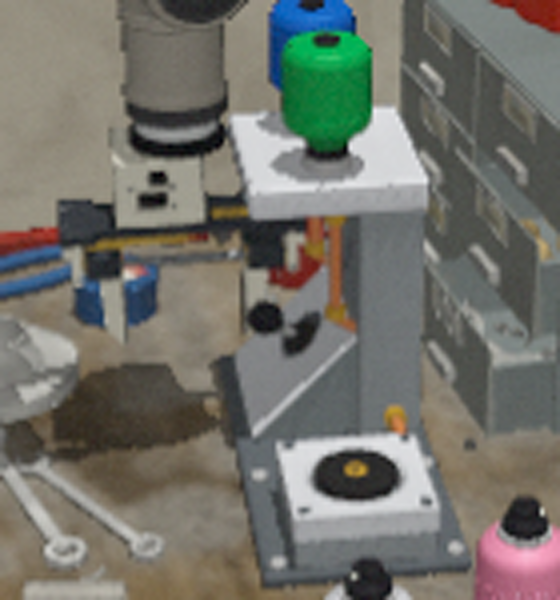

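The knob has moved to (267,317) and the force is about 5 N, so the lever is nearly full over. I'll push a little further and hold.

{"method": "apply_moves", "body": {
  "commands": "0 -0.2 0 0 0;0 -0.3 0 0 0;0 -0.3 0 0 0;0 -0.3 0 0 0;0 -0.3 0 0 0;0 -0.3 0 0 0;0 -0.3 0 0 0;0 -0.3 0 0 0;0 -0.3 0 0 0;0 -0.3 0 0 0"
}}

```text
t: 6.22
eef_pos: [0.5069, 0.1777, 0.0785]
orientation: [0.755, 0.656, 0.001, -0.0]
force: [2.8, 5.8, -4.3]
finger_gap: 0.0916
grasp_force: 3.0
```

```bash
python3 st.py
python3 - <<'E'
from h import *
u=np.array([.9903,-.1392,0]);v=np.array([.1392,.9903,0]);K=np.array([.5639,.1773,.105]);w=(-u+[0,0,1])/2**.5
piv=K-.075*w
for a in(0,.3,.34,.4,.45): print(a,(proj("side",piv+.075*(np.cos(a)*w-np.sin(a)*v))[0]-[250,150])*4)
E
```

```text
6.225 [0.50693762 0.17773892 0.07850868] [ 9.90129072e-01 -1.40156614e-01  7.38256932e-04] [ 2.81319944  5.8440207  -4.25772017]
station x,y -126.4235443922643 70.47798964877364
0 [252.34647089 290.67913705]
0.3 [258.5101752  305.82107768]
0.34 [259.77798942 308.16890218]
0.4 [261.86700876 311.81334005]
0.45 [263.77504864 314.95417158]
```

{"method": "apply_moves", "body": {
  "commands": "0 0 0 0 0;0 0 0 0 0;0 0 0 0 0;0 0 0 0 0;0 0 0 0 0;0 0 0 0 0;0 0 0 0 0;0 0 0 0 0;0 0 0 0 0;0 0 0 0 0"
}}

```text
t: 7.48
eef_pos: [0.507, 0.1777, 0.0785]
orientation: [0.755, 0.656, 0.001, -0.0]
force: [3.0, 6.2, -4.2]
finger_gap: 0.092
grasp_force: 3.0
```

{"method": "apply_moves", "body": {
  "commands": "0.1 0.7 0 0 0;0.2 1.4 0 0 0;0.3 2.1 0 0 0;0.4 2.8 0 0 0;0.5 3.5 0 0 0;0.6 4.2 0 0 0;0.6 4.7 0 0 0;0.6 4.7 0 0 0"
}}

```text
t: 8.48
eef_pos: [0.5125, 0.2245, 0.0787]
orientation: [0.755, 0.656, -0.0, 0.0]
force: [0.1, -0.1, -0.1]
finger_gap: 0.0918
grasp_force: 0.0
```

{"method": "apply_moves", "body": {
  "commands": "-3 0.4 0 0 0;-7 1 0 0 0;-11 1.5 0 0 0;-15 2 0 0 0;-15 0 6 0 0;-15 -4 12 0 0;-15 -9 18 0 0;-15 -15 22 0 0;-14 -21 22 0 0;-13 -27 22 0 0"
}}

```text
t: 9.72
eef_pos: [0.3789, -0.0224, 0.2984]
orientation: [0.755, 0.656, 0.001, 0.002]
force: [2.1, 1.0, -0.9]
finger_gap: 0.0919
grasp_force: 0.0
```

```bash
python3 st.py
python3 - <<'E'
from h import *
im,P=cloud("side"); np.savez("s5.npz",im=im,P=P)
a=im[150:260,300:380].astype(int)-np.load("side1.npz")["im"][150:260,300:380]
print("diff px lever area",(abs(a).max(-1)>40).sum())
m=np.load("side1.npz")["im"][200:250,300:340].max(-1)<45; n=im[200:250,300:340].max(-1)<45
print(np.argwhere(m).mean(0),np.argwhere(n).mean(0),m.sum(),n.sum())
E
```

```text
9.725 [ 0.37887635 -0.02236824  0.29835519] [ 0.99013867 -0.14004164  0.00370869] [ 2.14459855  1.03804843 -0.89657057]
station x,y -225.38770001510696 -145.51426136469888
diff px lever area 0
[28.25287356 19.27586207] [28.375      19.23863636] 87 88
```

The lever is back in the middle: its pixels match the first picture. Next I measure the can from two wrist positions.

{"method": "apply_moves", "body": {
  "commands": "1 -6 3 0 0;2 -12 4 0 0;3 -18 4 0 0;4 -24 4 0 0;4 -28 4 0 0;4 -28 4 0 0;4 -28 4 0 0"
}}

```text
t: 10.65
eef_pos: [0.4186, -0.2997, 0.3366]
orientation: [0.755, 0.655, 0.0, -0.0]
force: [-0.4, 0.9, 1.0]
finger_gap: 0.0916
grasp_force: 0.0
```

Run:
```python
from h import *
print(state()["eef_pos"]);im,P=cloud("wrist"); np.savez("w3.npz",im=im,P=P); save("w3",im)
```

```text
[ 0.4186114  -0.29969503  0.33664586]
```

{"method": "apply_moves", "body": {
  "commands": "2 -5 0 0 0;4 -8 0 0 0;4 -8 0 0 0;4 -8 0 0 0"
}}

```text
t: 11.2
eef_pos: [0.4588, -0.3789, 0.3371]
orientation: [0.755, 0.656, 0.0, -0.0]
force: [0.8, -0.5, 0.1]
finger_gap: 0.0919
grasp_force: 0.0
```

```bash
cat > can.py <<'E'
from h import *
from scipy.optimize import least_squares
def can(im,P,lo,hi,box,zr):
    h=cv2.cvtColor(im,cv2.COLOR_RGB2HSV);m=cv2.inRange(h,lo,hi)>0
    m&=(P[...,2]>zr[0])&(P[...,2]<zr[1])&(P[...,0]>box[0])&(P[...,0]<box[1])&(P[...,1]>box[2])&(P[...,1]<box[3])
    k=P[m]
    if len(k)<30: return len(k)
    cam=np.median(k[:,:2],0)
    g=least_squares(lambda c:np.linalg.norm(k[:,:2]-c,axis=1)-.030,cam,loss="soft_l1",f_scale=.001)
    return len(k),g.x.round(4),np.abs(g.fun).mean().round(4),k[:,2].min().round(3),k[:,2].max().round(3)
E
python3 - <<'E'
from can import *
print(state()["eef_pos"]);im,P=cloud("wrist"); np.savez("w4.npz",im=im,P=P)
for n in("w3","w4"):
    z=np.load(n+".npz");im=z["im"];P=z["P"]
    print(n,"green",can(im,P,(45,90,20),(90,255,255),(.4,.62,-.4,-.18),(.02,.11)))
    print(n,"pink",can(im,P,(150,60,60),(179,255,255),(.55,.75,-.35,-.1),(.02,.112)))
    # black spray head of the can: high black pts
    k=P[(P[...,2]>.125)&(P[...,2]<.16)&(abs(P[...,0]-.52)<.03)&(abs(P[...,1]+.265)<.03)]
    print(len(k), k.mean(0).round(4) if len(k) else "", k.max(0) if len(k) else "")
save("w34",cv2.resize(np.hstack([np.load("w3.npz")["im"],im]),(800,300)))
E
```

```text
[ 0.45883398 -0.37889207  0.33713871]
w3 green 13
w3 pink (1607, array([ 0.6358, -0.2308]), np.float64(0.0004), np.float64(0.02), np.float64(0.112))
1345 [ 0.5178 -0.2665  0.1368] [ 0.54240077 -0.24616833  0.15166144]
w4 green 10
w4 pink (1521, array([ 0.6359, -0.2307]), np.float64(0.0003), np.float64(0.02), np.float64(0.112))
1588 [ 0.5194 -0.269   0.1365] [ 0.54356879 -0.24556182  0.15211357]
```

View pics/w34.png

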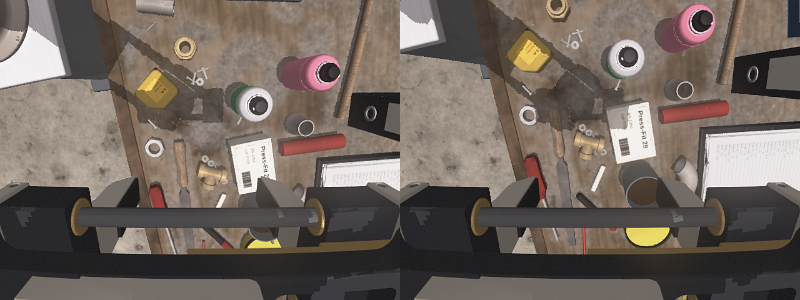

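The green can shows at (400,165) and (360,90) full-res, the pink one at (510,115) and (480,40). The hue mask missed the green in shade, so I fit the can's side by geometry.

Run:
```python
from can import *
for n in("w3","w4"):
    z=np.load(n+".npz");P=z["P"]
    d=np.linalg.norm(P[...,:2]-[.52,-.268],axis=-1)
    k=P[(P[...,2]>.03)&(P[...,2]<.11)&(d<.045)]
    g=least_squares(lambda c:np.linalg.norm(k[:,:2]-c,axis=1)-.030,[.52,-.268],loss="soft_l1",f_scale=.001)
    t=P[(P[...,2]>.146)&(P[...,2]<.156)&(d<.03)]
    print(n,len(k),g.x,np.abs(g.fun).mean(),"head",len(t),(t.min(0)+t.max(0))/2,t[:,2].mean())
    a=P[(d<.12)&(P[...,2]>.03)]; 
s=state();print(s["eef_pos"], R.from_quat(s["orientation"]).as_matrix()[:,1])
for zc in(.056,):
    for n in("w1","w2"):
        z=np.load(n+".npz");P=z["P"];im=z["im"]; d=np.linalg.norm(P[...,:2]-[.5868,-.0252],axis=-1)
        k=P[(d<.04)&(im.max(-1)<80)&(P[...,2]>.057)]; print("pad",len(k),k.mean(0) if len(k) else "")
```

```text
w3 558 [ 0.52040501 -0.26813331] 0.00022195866127892104 head 351 [ 0.51954882 -0.26779105  0.14897509] 0.14929703203776867
w4 201 [ 0.52115584 -0.2679401 ] 0.00024287509380236627 head 390 [ 0.51961035 -0.2683636   0.14907514] 0.14936014866003547
[ 0.45870825 -0.37892733  0.33746059] [ 9.90260193e-01 -1.39228577e-01  3.90791438e-04]
pad 13 [ 0.61498125 -0.02237785  0.05994902]
pad 992 [ 0.58874064 -0.01984375  0.0596129 ]
```

{"method": "apply_moves", "body": {
  "commands": "3 4 0 -10 0;6.2 8 -2 -20 0;6.2 11.1 -4 -30 0;6.2 11.1 -8 -40 0;6.2 11.1 -8 -45 0;6.2 11.1 -14 -45 0;6.2 11.1 -19 -45 0;6.2 11.1 -22.8 -45 0;6.2 11.1 -24.8 -45 0;6.2 11.1 -24.8 -45 0"
}}

```text
t: 12.5
eef_pos: [0.5198, -0.2681, 0.0883]
orientation: [0.948, 0.317, -0.001, -0.001]
force: [-0.6, -0.8, -0.5]
finger_gap: 0.0918
grasp_force: 0.0
```

{"method": "apply_moves", "body": {
  "commands": "0 0 0 0 60;0 0 0 0 100;0 0 0 0 160;0 0 0 0 160;0 0 0 0 160;0 0 0 0 160;0 0 0 0 160",
  "force": 35
}}

```text
t: 13.38
eef_pos: [0.5208, -0.2694, 0.0893]
orientation: [0.949, 0.317, 0.0, 0.0]
force: [-1.5, 1.4, 5.9]
finger_gap: 0.0594
grasp_force: 35.0
```

```bash
python3 st.py
```

```text
13.375 [ 0.52084591 -0.26944452  0.08934957] [ 6.00690471e-01 -7.99481593e-01  3.76065645e-04] [-1.51742635  1.39003703  5.94380195]
station x,y -50.402224979148585 -370.4317356270345
```

{"method": "apply_moves", "body": {
  "commands": "0 0 3 0 160;0 0 8 0 160;0 3 12 0 160;2 8 14 9 160;4 13 14 18 160;5.5 17 14 27 160;6.6 21 13 36 160;6.6 24.4 12 45 160;6.6 24.4 10 45 160;6.6 24.4 9 45 160"
}}

```text
t: 14.62
eef_pos: [0.5859, -0.025, 0.1768]
orientation: [0.755, 0.656, -0.001, -0.001]
force: [-0.3, -0.3, -3.1]
finger_gap: 0.0592
grasp_force: 35.0
```

{"method": "apply_moves", "body": {
  "commands": "0 0 0 0 160;0 0 0 0 160;0 0 0 0 160"
}}

```text
t: 15.0
eef_pos: [0.5871, -0.026, 0.1795]
orientation: [0.755, 0.655, 0.0, 0.001]
force: [-0.2, -0.1, -3.3]
finger_gap: 0.0596
grasp_force: 35.0
```

```bash
python3 st.py
python3 - <<'E'
from h import *
im,P=cloud("side"); np.savez("s6.npz",im=im,P=P); save("s6",cv2.resize(im[150:310,270:420],None,fx=3.7,fy=3.7,interpolation=cv2.INTER_CUBIC))
s=state(); k=P[(P[...,2]>.09)&(P[...,2]<.15)&(np.linalg.norm(P[...,:2]-s["eef_pos"][:2],axis=-1)<.045)]
A=np.c_[k[:,2],np.ones(len(k))]; print(len(k),np.linalg.lstsq(A,k[:,:2],rcond=None)[0])
E
```

```text
15.0 [ 0.58713298 -0.02597811  0.17952608] [ 0.98996591 -0.1412993   0.00141486] [-0.15121121 -0.11348087 -3.28158363]
station x,y -18.64866718245434 -120.09978951062985
387 [[ 0.03663779  0.00079684]
 [ 0.57445373 -0.05017819]]
```

View pics/s6.png

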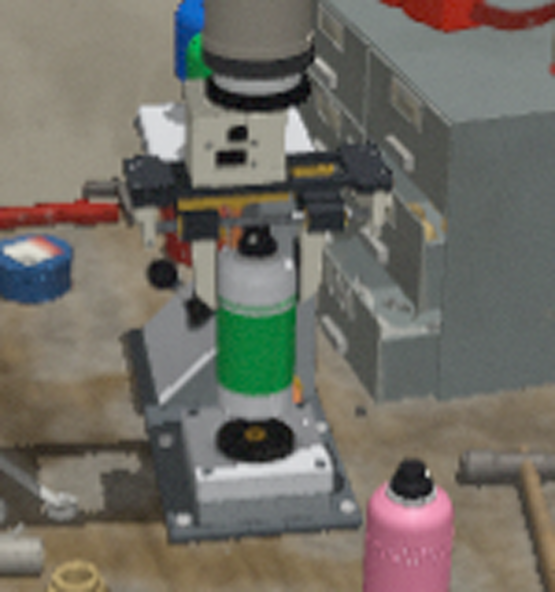

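The can hangs upright, centred over the pad at (255,437). Now I lower it and press.

{"method": "apply_moves", "body": {
  "commands": "0 0 -1 0 160;0 0 -2 0 160;0 0 -2.6 0 160;0 0 -3 0 160;0 0 -3.3 0 160;0 0 -3.3 0 160"
}}

```text
t: 15.8
eef_pos: [0.5865, -0.0254, 0.1462]
orientation: [0.755, 0.656, -0.0, -0.0]
force: [-3.3, 1.3, 2.4]
finger_gap: 0.0592
grasp_force: 35.0
```

{"method": "apply_moves", "body": {
  "commands": "0 0 -0.3 0 160;0 0 -0.5 0 160;0 0 -0.7 0 160;0 0 -0.8 0 160;0 0 -0.8 0 160"
}}

```text
t: 16.42
eef_pos: [0.5868, -0.0254, 0.1392]
orientation: [0.755, 0.656, 0.0, 0.0]
force: [-6.5, 1.8, 11.5]
finger_gap: 0.0593
grasp_force: 35.0
```

```bash
python3 st.py
```

```text
16.425 [ 0.5867875  -0.02544443  0.13921909] [ 0.99008755 -0.14044767  0.00104928] [-6.48541571  1.75364866 11.4824086 ]
station x,y -19.065081047481044 -119.61938138002682
```

Lateral force of -6.5 N in x means the can touches the opening's rim on the far side. I ease it back and press a little further.

{"method": "apply_moves", "body": {
  "commands": "-0.1 0 0 0 160;-0.2 0 0 0 160;-0.2 0.05 -0.2 0 160;-0.2 0.05 -0.2 0 160"
}}

```text
t: 16.92
eef_pos: [0.5863, -0.0253, 0.1391]
orientation: [0.755, 0.656, 0.002, 0.002]
force: [-5.4, 0.6, 20.2]
finger_gap: 0.0589
grasp_force: 35.1
```

```bash
python3 st.py
```

```text
16.925 [ 0.58632763 -0.02532504  0.13910902] [ 0.99006816 -0.14046709  0.0058344 ] [-5.40268538  0.63515932 20.18552084]
station x,y -19.537114218808306 -119.56515770075913
```

{"method": "apply_moves", "body": {
  "commands": "0 0 0 0 160;0 0 0 0 160;0 0 0 0 160;0 0 0 0 160;0 0 0 0 160;0 0 0 0 160;0 0 0 0 160;0 0 0 0 160;0 0 0 0 160;0 0 0 0 160"
}}

```text
t: 18.18
eef_pos: [0.5863, -0.0253, 0.1391]
orientation: [0.755, 0.656, 0.002, 0.002]
force: [-5.1, 0.4, 19.6]
finger_gap: 0.0593
grasp_force: 35.1
```

```bash
python3 st.py
python3 - <<'E'
from h import *
im,P=cloud("side"); save("s7",np.hstack([cv2.resize(im[215:295,310:390],(400,400),interpolation=cv2.INTER_CUBIC),cv2.resize(np.load("s6.npz")["im"][215:295,310:390],(400,400),interpolation=cv2.INTER_CUBIC)]))
# apparent boundary of green band bottom, projected
c=state()["eef_pos"]
E
```

```text
18.175 [ 0.5863447  -0.02532333  0.13912634] [ 0.99006021 -0.14052101  0.00588424] [-5.13492265  0.43227006 19.60847017]
station x,y -19.520443082086267 -119.5610876508012
```

View pics/s7.png

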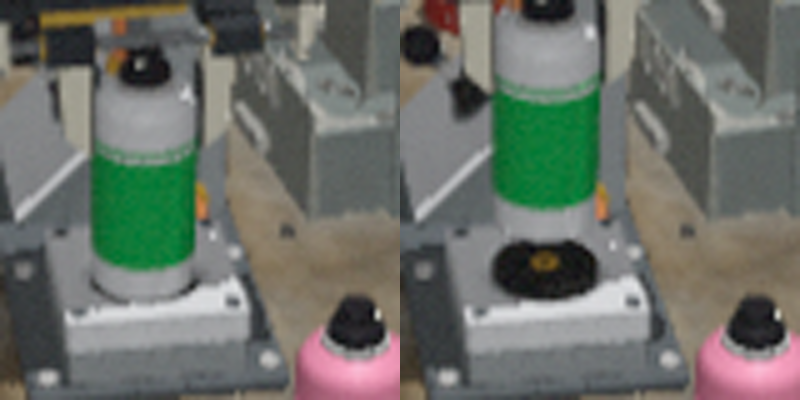

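The can is upright and sunk into the opening: the dark crescent at (105,290) is the recess. As a check on full travel, I ease it up, centre it slightly, and press again while watching the force against depth.

{"method": "apply_moves", "body": {
  "commands": "0 0 0.6 0 160;-0.1 0 0.6 0 160;-0.1 0 0.6 0 160;-0.1 0 0.6 0 160"
}}

```text
t: 18.73
eef_pos: [0.5858, -0.0254, 0.1426]
orientation: [0.755, 0.655, 0.002, 0.002]
force: [5.5, -0.7, 4.2]
finger_gap: 0.0593
grasp_force: 35.0
```

{"method": "apply_moves", "body": {
  "commands": "0 0 -0.3 0 160;0 0 -0.3 0 160;0 0 -0.3 0 160"
}}

```text
t: 19.1
eef_pos: [0.5858, -0.0254, 0.1399]
orientation: [0.755, 0.655, 0.002, 0.002]
force: [5.2, 0.2, 7.0]
finger_gap: 0.0589
grasp_force: 35.0
```

{"method": "apply_moves", "body": {
  "commands": "0 0 -0.2 0 160;0 0 -0.4 0 160;0 0 -0.4 0 160;0 0 -0.4 0 160;0 0 -0.4 0 160;0 0 -0.4 0 160;0 0 -0.4 0 160;0 0 -0.4 0 160;0 0 -0.4 0 160;0 0 -0.4 0 160"
}}

```text
t: 20.35
eef_pos: [0.586, -0.0253, 0.139]
orientation: [0.755, 0.656, 0.002, 0.003]
force: [-1.2, 0.3, 26.9]
finger_gap: 0.0594
grasp_force: 35.1
```

{"method": "apply_moves", "body": {
  "commands": "0 0 0 0 160;0 0 0 0 160;0 0 0 0 160;0 0 0 0 160;0 0 0 0 160;0 0 0 0 160;0 0 0 0 160;0 0 0 0 160;0 0 0 0 160"
}}

```text
t: 21.48
eef_pos: [0.586, -0.0253, 0.139]
orientation: [0.755, 0.656, 0.002, 0.003]
force: [-1.8, 0.7, 27.5]
finger_gap: 0.0592
grasp_force: 35.1
```

{"method": "apply_moves", "body": {
  "commands": "0 0 1 0 160;0 0 3 0 160;0 0 7 0 160;0 0 10 0 160;-1.1 -4 10 -9 160;-2.5 -9 10 -18 160;-4 -14 10 -27 160;-5.5 -19 10 -36 160;-6.5 -24.4 10 -45 160;-6.5 -24.4 10 -45 160"
}}

```text
t: 22.72
eef_pos: [0.5163, -0.272, 0.2322]
orientation: [0.95, 0.314, -0.002, -0.002]
force: [0.8, 0.9, -3.5]
finger_gap: 0.0594
grasp_force: 35.0
```

{"method": "apply_moves", "body": {
  "commands": "0 0 -2 0 160;0 0 -2 0 160;0 0 -2 0 160"
}}

```text
t: 23.1
eef_pos: [0.5187, -0.2681, 0.2146]
orientation: [0.948, 0.317, -0.0, -0.001]
force: [0.2, 0.0, -3.6]
finger_gap: 0.0591
grasp_force: 35.0
```

```bash
python3 st.py
```

```text
23.1 [ 0.51873512 -0.26809266  0.21455822] [ 0.6017343  -0.79869484 -0.00154374] [ 2.31334243e-01  6.54725168e-04 -3.62534252e+00]
station x,y -52.68071894019065 -369.38681627917407
```

Down from 0.2146 to about 0.090.

{"method": "apply_moves", "body": {
  "commands": "0 0 -4 0 160;0 0 -8 0 160;0 0 -10.5 0 160;0 0 -11.7 0 160;0 0 -12.1 0 160;0 0 -12.3 0 160;0 0 -12.3 0 160;0 0 -12.3 0 160"
}}

```text
t: 24.1
eef_pos: [0.5191, -0.2692, 0.0925]
orientation: [0.949, 0.317, 0.0, 0.001]
force: [-0.3, 0.4, -3.7]
finger_gap: 0.059
grasp_force: 35.0
```

{"method": "apply_moves", "body": {
  "commands": "0 0 -0.1 0 160;0 0 -0.2 0 160;0 0 -0.2 0 160"
}}

```text
t: 24.48
eef_pos: [0.5187, -0.2689, 0.0897]
orientation: [0.949, 0.317, -0.0, -0.0]
force: [0.7, 0.0, -3.8]
finger_gap: 0.059
grasp_force: 35.0
```

{"method": "apply_moves", "body": {
  "commands": "0 0 -0.1 0 160;0 0 -0.1 0 160;0 0 -0.1 0 160"
}}

```text
t: 24.85
eef_pos: [0.5189, -0.269, 0.0894]
orientation: [0.949, 0.317, 0.0, 0.0]
force: [-0.9, 0.7, 5.5]
finger_gap: 0.0592
grasp_force: 35.0
```

On the bench. Release gently, then rise.

{"method": "apply_moves", "body": {
  "commands": "0 0 0 0 120;0 0 0 0 60;0 0 0 0 0;0 0 0 0 0;0 0 0 0 0;0 0 0 0 0;0 0 0 0 0"
}}

```text
t: 25.72
eef_pos: [0.5188, -0.269, 0.0888]
orientation: [0.949, 0.317, 0.0, 0.0]
force: [0.3, -0.2, 0.8]
finger_gap: 0.0915
grasp_force: 0.0
```

{"method": "apply_moves", "body": {
  "commands": "0 0 2 0 0;0 0 6 0 0;0 0 11 0 0;0 0 16 0 0;0 0 20 0 0;-5 0 22 0 0;-10 0 22 0 0;-10 0 22 0 0"
}}

```text
t: 26.72
eef_pos: [0.4164, -0.2687, 0.3096]
orientation: [0.949, 0.316, -0.0, 0.0]
force: [0.1, -0.6, 0.6]
finger_gap: 0.0916
grasp_force: 0.0
```

```bash
python3 st.py
python3 - <<'E'
from can import *
im,P=cloud("side"); z=np.load("side1.npz")
for I,Q in((z["im"],z["P"]),(im,P)):
    print(can(I,Q,(50,110,30),(85,255,255),(.4,.65,-.4,-.15),(.02,.12)))
    k=Q[(Q[...,2]>.02)&(Q[...,2]<.1)&(np.linalg.norm(Q[...,:2]-[.519,-.269],axis=-1)<.045)]
    print("tilt",np.linalg.lstsq(np.c_[k[:,2],np.ones(len(k))],k[:,:2],rcond=None)[0][0])
d=(abs(im.astype(int)-z["im"]).max(-1)>60); d[:,:230]=0
print(d.sum(), np.argwhere(d).min(0) if d.any() else "", np.argwhere(d).max(0) if d.any() else "")
save("end",im[100:480,200:640])
E
```

```text
26.725 [ 0.41638178 -0.26872711  0.3096231 ] [ 5.99029730e-01 -8.00726589e-01  5.58910679e-04] [ 0.06376605 -0.61288738  0.59286646]
station x,y -153.95292005802617 -384.2626952378261
(514, array([ 0.5205, -0.2708]), np.float64(0.0015), np.float64(0.022), np.float64(0.097))
tilt [-0.01736445  0.00821068]
(516, array([ 0.5185, -0.2702]), np.float64(0.0016), np.float64(0.02), np.float64(0.092))
tilt [0.00010025 0.0012841 ]
5493 [ 58 230] [362 353]
```

View pics/end.png

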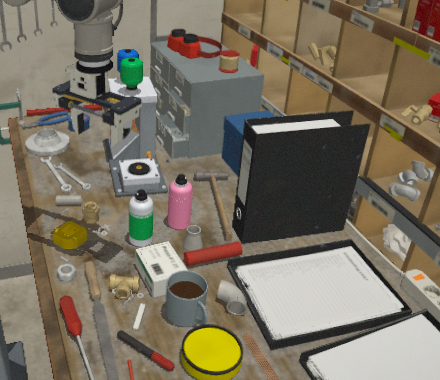

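The can stands upright at (141,220), back at its old place. The pad at (138,170) is up and the neighbouring things have not moved, so I hand in.

```bash
python3 -c "from station import sign_off; print(sign_off())"
```

```text
the job is handed in; nothing more can be done
None
```

The job is handed in at about 27 s: the lever was held over to the green side and sprang back, the can was pressed fully down on the pad, and it now stands upright on the bench at its old spot; `sign_off` returned no verdict.

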